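# Check the bench spring gauge at its set mark

### The job

Two spring gauges lie on the lab bench; check the one with the thick barrel. Draw its upright grip away from the barrel until its pointer is level with the small clip set beside its scale, hold it still there for about two seconds, then guide the grip back until it is fully home, without letting it snap back, and let go. Do not draw out the gauge with the slim barrel.

Things in the scene. Friction and masses are not known exactly. Their poses are not given: they have to be found in the camera images.
- thick: The thick-barrelled gauge, fixed to the table: grey metal base 340 x 90 x 8 mm with a grey barrel 42 mm thick, 122 mm long, top 51 mm above the table. z up, x along the gauge from grip to barrel. Origin on the table on the centre line, 29 mm before the barrel's near end. The other gauge is alike but for its barrel, 20 mm thick; either may lie left or right.
- thick_grip (a point): Middle of its grip: an upright black cylinder 22 mm in diameter, from 17 to 82 mm above the table on a small carriage; the point is on its axis, 60 mm above the table. Axes as the gauge: x towards the barrel, whose end is 74 mm off when home (an 8 mm rod, 30 mm above the table, joins them). It is pulled along -x. A thin pointer stands out low to +y, at the same x as the grip's axis.
- thick_slide (a joint): How far the thick-barrelled gauge is drawn out, in m: 0 fully home (as at the start), at most 0.115. A spring pulls it home: about 1.5 N at 0, rising by 0.6 N for each 10 mm; let go when drawn out, it snaps back fast.
- thick_clip_mark (a point): Top middle of the small dark steel clip, fixed on the +y edge of the thick gauge's base beside the scale: 10 mm along the gauge, 22 mm above the table, 42 mm from the centre line. Axes as the gauge, x towards the barrel. The pointer is level with the clip when grip axis and this point have the same x along the gauge, 55 to 90 mm of travel from home.
- slim_slide (a joint): How far the slim-barrelled gauge is drawn out, in m: 0 fully home, as it must remain.

How it is judged:
On the way:
1. the thick-barrelled gauge is drawn out with its pointer within 12 mm of the clip, and held still there for 1 s (x of thick_grip in the frame of thick_clip_mark between -0.012 and 0.012 m and velocity of joint thick_slide between -0.02 and 0.02 m/s), for 1 s.
At the end, for the whole second after the job is handed in: the thick-barrelled gauge is fully home again (within 6 mm) and at rest, and the slim one is home (within 10 mm) (value of joint thick_slide below 0.006 m and velocity of joint thick_slide between -0.02 and 0.02 m/s and value of joint slim_slide below 0.01 m); the robot touches nothing.
It fails at once if the thick-barrelled gauge snaps back (faster than 0.5 m/s while still more than 20 mm out) (velocity of joint thick_slide below -0.5 m/s and value of joint thick_slide above 0.02 m).
It fails at once if the slim-barrelled gauge is drawn out by more than 15 mm (value of joint slim_slide above 0.015 m).
It also fails if it takes over 40 s, if anything falls off the work surface, if the arm or the gripper's body presses on something with over 40 N, if the wrist force passes 120 N, or if a joint passes its speed limit or range.

### The arm

A 7-joint arm with a two-finger parallel gripper is mounted at the origin on the work surface. World frame = base frame: x ahead of the robot, y to its left, z up, the work surface at z = 0. Lengths are in m, angles in rad, forces in N, time in s.
With the tool pointing down it reaches from about 0.425 to 0.875 m from the base axis. Payload 8.4 kg.
Tool frame: the origin (TCP) lies at the very end of the fingers, on their centre line; the grasp point (between the pads) lies 19 mm behind it; y points along the fingers, x is the direction in which the jaws open and shut, and the axes are right-handed (so a half turn about y gives the same grasp; the last joint's range is limited). The gripper opens to 85 mm and grips with 20 to 120 N. Pads are 22 mm wide; open, the fingers measure 114 mm over their backs; the gripper's body (76 mm by 85 mm) begins 54 mm behind the grasp point. The pads swing forward as they close: fully open they stand 13 mm farther back than shut.
Start: joints at [1.219, 0.333, 0.04, 1.465, -0.013, 1.343, -0.059], TCP at [0.163, -0.629, 0.231] pointing down, gripper open.
Joint ranges: [-2.58, 2.58], [-0.38, 2.09], [-1.3, 1.39], [0.25, 2.4], [-1.5, 4.64], [0.08, 2.09], [-2.65, 2.65]. Speed limits (rad/s): [2.22, 2.22, 2.79, 2.79, 3.14, 3.14, 3.14].

### API

Orientations are given as a rotation vector (axis times angle).
In Python, from cell import * gives the robot as it stands.
- The arm moves only by the tool move_arm, never from a script. Its argument "commands" is a list of rows, each an object of numbers: "dx", "dy", "dz": the shift along the tool's x, y, z in mm; "roll": the turn about the tool's y in rad. A call has exactly 5 rows; each row is the pose to reach, as a shift and turn from the pose commanded when the call began, along the tool's axes at that moment; what a row does not reach only later rows make up. A row lasts 1/12 s, in which the tool goes at most 41.7 mm and 7.16 degrees, less where a joint would pass 70% of its speed; a pose out of reach is approached as far as the arm can. A call with a gripper value outside its range is refused whole. "grip" is the gripper's target within -1 to 1 (fully open at 1, half-way at 0, shut at -1), set as the call begins (left out, the last holds). The fingers move at their own pace and stop on an object; "force" is the grip in N (left out, the last holds). Time passes only in rows, so rows that repeat a pose let the fingers close, or fill a call up. It gives the time, the measured TCP pose, the force and the opening at its end, in the units of the state.
- observe(): the state, without advancing time (a new reading comes with each control period).
- get_image(name): name is "side" or "top"; returns the picture (384x512x3 uint8, red, green, blue); there is no depth.
- get_calibration(name): a dict with "vfov" (degrees; the focal length in pixels is half the picture's height over the tangent of half this angle, whatever the lens; pixels are square), "cx", "cy" (the principal point, pixels), "k1" (the pictures are not rectified: a ray, as slopes to the right and down, at radius r is drawn at 1 + k1 r^2 times it, then the intrinsics apply), "origin" and "rotation" of the camera in the world. Camera axes: x right, y down, z forward; pixel columns grow to the right and rows downward; lengths in m; the calibration is good to about 2 mm. A picture is of the moment at which its call begins. get_calibration takes no time and is no camera call.
- job_done(): hands the job in, once; it reports no verdict.
Trained networks look in the newest picture that a camera, given by its name, has taken for a name from the list of things; names that differ only in an ending like _2 or _b are one class to them, and where a whole thing is asked for, a point or a joint stands for the part that bears it (a point fixed in the world has none). Each returns a list of dicts, best first, with "confidence" (0 to 1); they miss things now and then, are a little off and sometimes report something else, mostly with a low value. They report only what shows in the picture. A call takes as long as a camera call.
- search_frame(target, camera): "point" ([x, y, z] in m, in world coordinates, good to about 4 mm: the middle of the surface that is visible of it).
The state is a dict: "time_s": time; "qpos": joint angles; "joint_velocities": joint speeds; "effort": joint torques, N m; "position": TCP position; "orientation": TCP orientation; "force": force on the tool from outside, world axes, zero at the start; "torque": the same for the moment, N m; "grip_width": finger opening in m.
Only numpy, scipy, OpenCV 4.12 (cv2) and the standard library are available. Lean on these libraries where they do the work, as an engineer would, in place of code of your own. Each camera call takes 0.05 s, during which the arm holds its last target. There are 200 camera calls.

## Working session

There is one attempt and no reset: what is moved stays moved. The work goes in short steps, Python scripts to look and compute and a tool call to move; the robot and the scene stay as the last step left them, time stands still between calls to the robot, and variables do not carry over. Pictures are saved under pics/ and viewed, and the job is handed in when it is done.

Besides the shell and the picture viewer there is one more tool, called by a JSON object that holds its "name" and its "arguments". move_arm: Moves the arm, as the interface text tells. Its arguments: {"type":"object","properties":{"commands":{"type":"array"},"grip":{"type":"number"},"force":{"type":"number"}},"required":["commands"]}

```bash
mkdir -p pics; python3 - <<'E'
from cell import *
import cv2
for c in ("top","side"):
    cv2.imwrite(f"pics/{c}0.png",get_image(c)[:,:,::-1]); print(c,get_calibration(c))
    for t in ("thick","thick_grip","thick_clip_mark"):
        print(t,[(r["confidence"],r["point"]) for r in search_frame(t,c)][:3])
s=observe();print(s["time_s"],s["position"],s["orientation"],s["grip_width"],s["force"])
E
```

```text
top {'vfov': 44.588269253103014, 'cx': 252.48402944002237, 'cy': 191.87541710306505, 'k1': 0.04387922101884019, 'origin': array([ 0.44232923, -0.0015033 ,  0.88555763]), 'rotation': array([-2.11290986,  2.10598035, -0.17981181])}
thick [(0.81, [0.6497, 0.1813, 0.0045])]
thick_grip [(0.8, [0.6241, 0.1894, 0.0357])]
thick_clip_mark [(0.44, [0.5666, 0.2347, 0.0246])]
side {'vfov': 57.56069452502763, 'cx': 254.8136824758763, 'cy': 192.74415237862576, 'k1': 0.017709027640634808, 'origin': array([0.4817134 , 0.51799812, 0.4558703 ]), 'rotation': array([-0.26338183,  2.71384053, -1.39251037])}
thick [(0.88, [0.6489, 0.2084, 0.0124])]
thick_grip [(0.64, [0.6215, 0.1962, 0.031])]
thick_clip_mark [(0.67, [0.5647, 0.2405, 0.0199])]
0.4 [ 0.16252065 -0.62925087  0.23117318] [-1.31804303  1.02117851 -1.02077449] 0.08542975963177554 [ 0.07863958 -0.64665552  0.25719799]
```

View pics/top0.png

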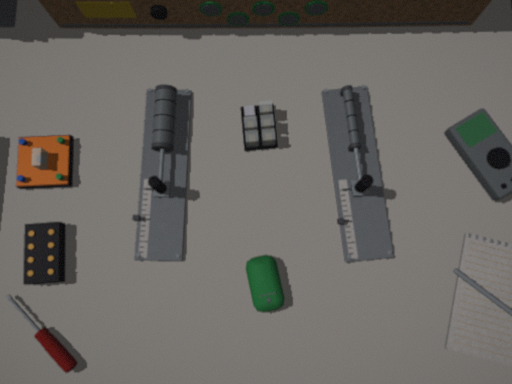

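View pics/side0.png

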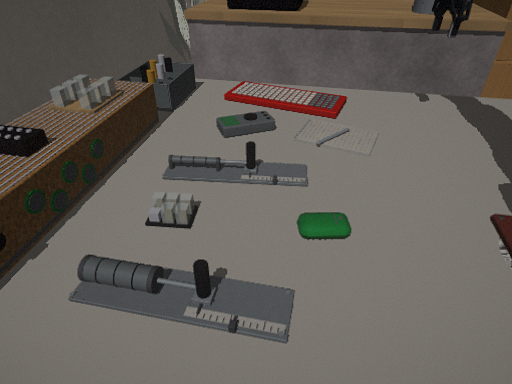

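```bash
python3 - <<'E'
import cv2
a=cv2.imread("pics/top0.png")[75:270,115:210]; b=cv2.imread("pics/side0.png")[245:345,60:305]
cv2.imwrite("pics/topc.png",cv2.convertScaleAbs(cv2.resize(a[80:],None,fx=5,fy=5,interpolation=cv2.INTER_CUBIC),alpha=1.6)); cv2.imwrite("pics/topd.png",cv2.convertScaleAbs(cv2.resize(a[:100],None,fx=5,fy=5,interpolation=cv2.INTER_CUBIC),alpha=1.6)); cv2.imwrite("pics/sidec.png",cv2.convertScaleAbs(cv2.resize(b,None,fx=3,fy=3,interpolation=cv2.INTER_CUBIC),alpha=1.8))
E
```

```text
(no output)
```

View pics/topc.png

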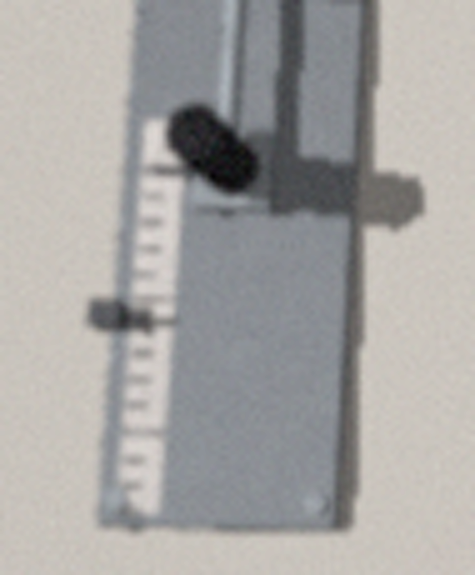

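View pics/topd.png

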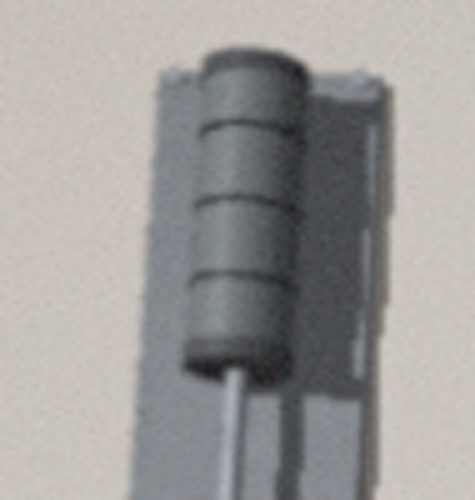

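View pics/sidec.png

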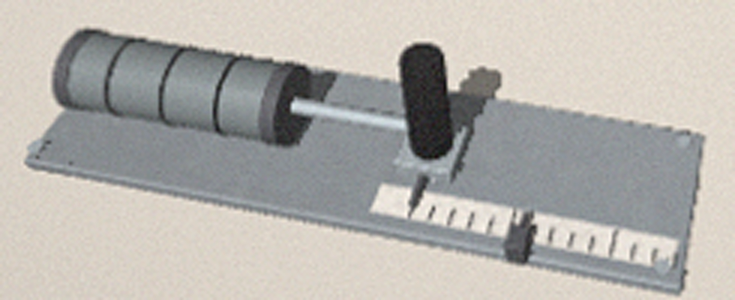

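```bash
cat > h.py <<'E'
from cell import *
import numpy as np, cv2
from scipy.spatial.transform import Rotation as R
from scipy.optimize import least_squares
def proj(P,c):
    k=get_calibration(c); f=192/np.tan(np.radians(k["vfov"]/2))
    M=R.from_rotvec(k["rotation"]).as_matrix().T
    return cv2.projectPoints(np.float64(P).reshape(-1,1,3),cv2.Rodrigues(M)[0],-M@k["origin"],np.array([[f,0,k["cx"]],[0,f,k["cy"]],[0,0,1.]]),np.array([k["k1"],0,0,0,0]))[0][:,0]
def tool():
    s=observe(); return s,R.from_rotvec(s["orientation"]).as_matrix(),np.array(s["position"])
E
python3 - <<'E'
from h import *
S={'c':(5,115,155),'d':(5,115,75),'s':(3,60,245)}
obs=[('g','c',193,124),('g','s',422,55),('r','d',236,370),('r','s',294,104),('nl','c',103,525),('nr','c',340,525),('fl','d',163,70),('fr','d',380,78),('nl','s',683,278),('nr','s',704,133),('fl','s',28,160),('k','c',103,308),('k','s',520,215)]
def px(o): s,a,b=S[o[1]]; return (o[2]+.5)/s-.5+a,(o[3]+.5)/s-.5+b
def pts(p):
    x,y,t,b,c=p; L=dict(g=(-.045,0,.082),r=(.029,0,.03),nl=(b,.045,.008),nr=(b,-.045,.008),fl=(b+.34,.045,.008),fr=(b+.34,-.045,.008),k=(c,.042,.022))
    A=R.from_euler('z',t).as_matrix(); return {k:A@v+[x,y,0] for k,v in L.items()}
def res(p):
    P=pts(p); return np.concatenate([proj(P[o[0]],'side' if o[1]=='s' else 'top')[0]-px(o) for o in obs])
f=least_squares(res,[.66,.19,0,-.18,-.11],loss='soft_l1',f_scale=1.,x_scale=[.1,.1,.1,.1,.1])
print(f.x, 'travel',-.045-f.x[4]); print(np.round(f.fun.reshape(-1,2),1).tolist())
P=pts(f.x); print(P['g'],P['k'])
s,A,p=tool(); print(A.round(3),p)
E
```

```text
[ 0.66567472  0.19063537 -0.01331492 -0.18090606 -0.10166334] travel 0.05666334128818995
[[0.9, 0.6], [0.2, 0.1], [0.9, -0.7], [-0.1, -0.2], [-0.5, -0.0], [0.4, 0.7], [-1.2, -0.6], [0.3, -1.7], [0.7, 2.1], [0.7, -0.9], [-1.3, -0.3], [2.0, 0.1], [-0.2, 4.6]]
[0.62067871 0.19123452 0.082     ] [0.5645796  0.23398525 0.022     ]
[[ 0.25  -0.     0.968]
 [-0.968  0.     0.25 ]
 [-0.    -1.    -0.   ]] [ 0.16252065 -0.62925087  0.23117318]
```

{"name": "move_arm", "arguments": {"commands": [{"dx":-12,"dz":30,"roll":0.08},{"dx":-24,"dz":60,"roll":0.16},{"dx":-36,"dz":90,"roll":0.24},{"dx":-48,"dz":120,"roll":0.266},{"dx":-60,"dz":150,"roll":0.266}], "grip": 1, "force": 50}}

```text
invalid input
```

{"name": "move_arm", "arguments": {"commands": [{"dx":-12,"dy":0,"dz":30,"roll":0.08},{"dx":-24,"dy":0,"dz":60,"roll":0.16},{"dx":-36,"dy":0,"dz":90,"roll":0.24},{"dx":-48,"dy":0,"dz":120,"roll":0.266},{"dx":-60,"dy":0,"dz":150,"roll":0.266}], "grip": 1, "force": 50}}

```text
time_s: 0.82
position: [0.2938, -0.5327, 0.2314]
orientation: [-1.202, 1.22, -1.221]
force: [0.3, -1.1, -0.3]
grip_width: 0.0853
```

{"name": "move_arm", "arguments": {"commands": [{"dx":-36,"dy":0,"dz":18,"roll":0},{"dx":-72,"dy":0,"dz":36,"roll":0},{"dx":-108,"dy":0,"dz":54,"roll":0},{"dx":-144,"dy":0,"dz":72,"roll":0},{"dx":-180,"dy":0,"dz":90,"roll":0}]}}

```text
time_s: 1.23
position: [0.3857, -0.3531, 0.2315]
orientation: [-1.203, 1.219, -1.219]
force: [0.6, -0.2, 0.3]
grip_width: 0.0853
```

{"name": "move_arm", "arguments": {"commands": [{"dx":-36,"dy":0,"dz":18,"roll":0},{"dx":-72,"dy":0,"dz":36,"roll":0},{"dx":-108,"dy":0,"dz":54,"roll":0},{"dx":-144,"dy":0,"dz":72,"roll":0},{"dx":-180,"dy":0,"dz":90,"roll":0}]}}

```text
time_s: 1.65
position: [0.4781, -0.1743, 0.2317]
orientation: [-1.203, 1.218, -1.22]
force: [1.4, -0.6, -0.1]
grip_width: 0.0853
```

{"name": "move_arm", "arguments": {"commands": [{"dx":-36,"dy":0,"dz":16,"roll":0},{"dx":-72,"dy":0,"dz":32,"roll":0},{"dx":-108,"dy":0,"dz":48,"roll":0},{"dx":-144,"dy":0,"dz":64,"roll":0},{"dx":-180,"dy":0,"dz":80,"roll":0}]}}

```text
time_s: 2.07
position: [0.5604, 0.0046, 0.2317]
orientation: [-1.202, 1.219, -1.22]
force: [0.9, -0.5, -0.5]
grip_width: 0.0854
```

{"name": "move_arm", "arguments": {"commands": [{"dx":-36,"dy":0,"dz":14,"roll":0},{"dx":-72,"dy":0,"dz":28,"roll":0},{"dx":-108,"dy":0,"dz":42,"roll":0},{"dx":-144,"dy":0,"dz":56,"roll":0},{"dx":-180,"dy":0,"dz":70,"roll":0}]}}

```text
time_s: 2.48
position: [0.6329, 0.1834, 0.2314]
orientation: [-1.202, 1.219, -1.22]
force: [0.5, -0.6, 0.4]
grip_width: 0.0858
```

```bash
python3 - <<'E'
from h import *
s,A,p=tool(); print(s["time_s"],A.round(3),p); print("delta mm",A.T@(np.array([.6207,.1912,.040])-p)*1000)
E
```

```text
2.4833 [[-0.014  0.     1.   ]
 [-1.    -0.    -0.014]
 [ 0.    -1.     0.   ]] [0.63286531 0.18341026 0.23137845]
delta mm [ -7.63059399 191.37453601 -12.32664874]
```

{"name": "move_arm", "arguments": {"commands": [{"dx":-8,"dy":0,"dz":-12,"roll":0},{"dx":-8,"dy":25,"dz":-12,"roll":0},{"dx":-8,"dy":50,"dz":-12,"roll":0},{"dx":-8,"dy":75,"dz":-12,"roll":0},{"dx":-8,"dy":100,"dz":-12,"roll":0}]}}

```text
time_s: 2.9
position: [0.6203, 0.19, 0.1304]
orientation: [-1.203, 1.219, -1.219]
force: [1.0, 0.2, -0.4]
grip_width: 0.0856
```

```bash
python3 - <<'E'
from h import *
a=[get_image(c) for c in ("top","side")]
s,A,p=tool(); print(s["time_s"],p)
cv2.imwrite("pics/ab1.png",cv2.convertScaleAbs(np.vstack([cv2.resize(a[0][75:270,60:310],(750,585))[:300],cv2.resize(a[1][170:345,60:310],(750,525))[:300]])[:,:,::-1],alpha=1.4))
E
```

```text
3.0 [0.61796064 0.18873407 0.12699469]
```

View pics/ab1.png

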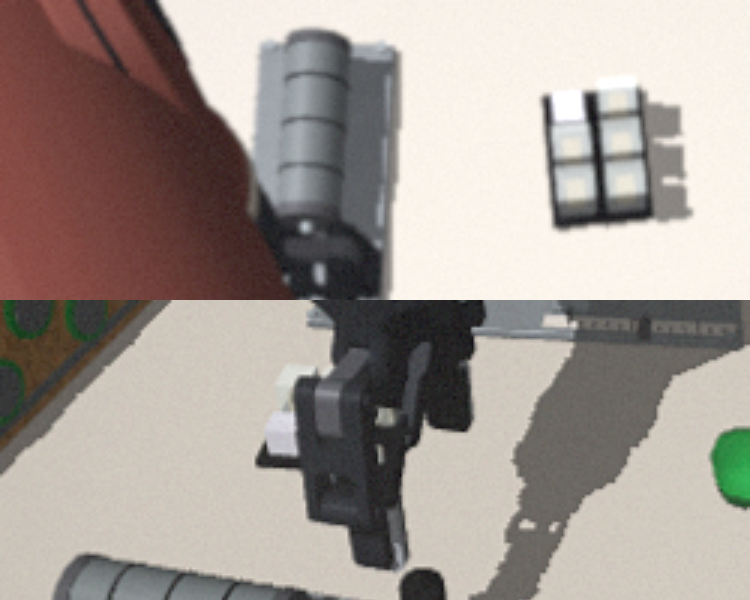

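{"name": "move_arm", "arguments": {"commands": [{"dx":-2,"dy":20,"dz":2,"roll":0},{"dx":-2,"dy":40,"dz":2,"roll":0},{"dx":-2,"dy":60,"dz":2,"roll":0},{"dx":-2,"dy":80,"dz":2,"roll":0},{"dx":-2,"dy":88,"dz":2,"roll":0}]}}

```text
time_s: 3.42
position: [0.622, 0.1916, 0.0423]
orientation: [-1.204, 1.22, -1.219]
force: [-0.6, 0.3, -0.7]
grip_width: 0.0853
```

```bash
python3 - <<'E'
from h import *
a=get_image("side")
s,A,p=tool(); print(s["time_s"],p,s["force"]); print("delta mm",A.T@(np.array([.6207,.1912,.040])-p)*1000)
cv2.imwrite("pics/s2.png",cv2.convertScaleAbs(cv2.resize(a[170:345,60:310],(750,525))[:,:,::-1],alpha=1.6))
E
```

```text
3.4667 [0.62159771 0.19141598 0.04164805] [-0.63934927 -1.02171102 -1.01772643]
delta mm [ 0.22667092  1.65049873 -0.89055515]
```

View pics/s2.png

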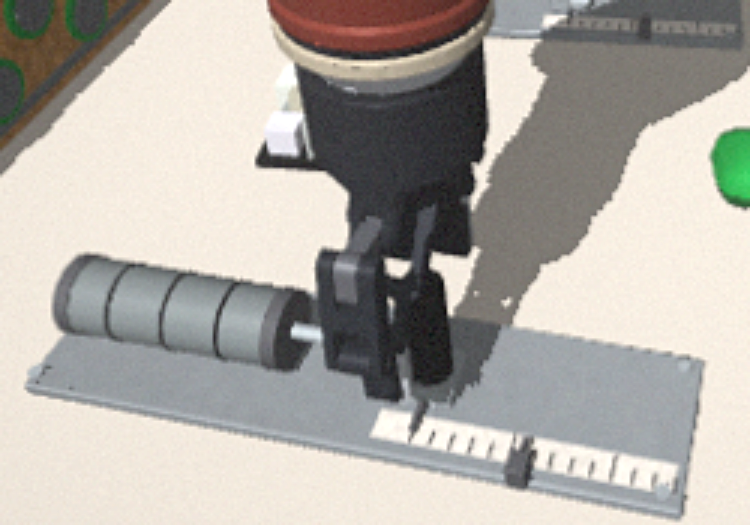

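```bash
python3 - <<'E'
from h import *
s,A,p=tool(); o=np.array([60,170])
for q in ([-43,-13,0],[-57,-13,0],[-50,-13,11],[-50,-13,-11],[43,-13,0]): print(q,(proj(p+A@np.array(q)/1000,"side")[0]-o)*3)
for z in (.082,.02): print("grip",(proj([.6207,.1912,z],"side")[0]-o)*3)
E
```

```text
[-43, -13, 0] [393.64658124 389.64783911]
[-57, -13, 0] [382.74638774 415.2452141 ]
[-50, -13, 11] [365.26039465 398.14700303]
[-50, -13, -11] [411.42710444 406.47618827]
[43, -13, 0] [450.74241135 255.51670388]
grip [421.48731054 279.26325959]
grip [431.50723992 363.79862076]
```

Picture: the finger tip at about (385,395) and the grip at (430,330) match the projection, so the jaws straddle the grip. Closing now.

{"name": "move_arm", "arguments": {"commands": [{"dx":0,"dy":0,"dz":0,"roll":0},{"dx":0,"dy":0,"dz":0,"roll":0},{"dx":0,"dy":0,"dz":0,"roll":0},{"dx":0,"dy":0,"dz":0,"roll":0},{"dx":0,"dy":0,"dz":0,"roll":0}], "grip": -1, "force": 60}}

```text
time_s: 3.88
position: [0.6229, 0.1922, 0.0444]
orientation: [-1.202, 1.218, -1.219]
force: [0.2, 0.6, 0.2]
grip_width: 0.0255
```

{"name": "move_arm", "arguments": {"commands": [{"dx":0,"dy":0,"dz":0,"roll":0},{"dx":0,"dy":0,"dz":0,"roll":0},{"dx":0,"dy":0,"dz":0,"roll":0},{"dx":0,"dy":0,"dz":0,"roll":0},{"dx":0,"dy":0,"dz":0,"roll":0}]}}

```text
time_s: 4.3
position: [0.6229, 0.1929, 0.0445]
orientation: [-1.201, 1.218, -1.219]
force: [-1.7, 1.5, 6.6]
grip_width: 0.0207
```

{"name": "move_arm", "arguments": {"commands": [{"dx":0,"dy":0,"dz":-4,"roll":0},{"dx":0,"dy":0,"dz":-10,"roll":0},{"dx":0,"dy":0,"dz":-16,"roll":0},{"dx":0,"dy":0,"dz":-22,"roll":0},{"dx":0,"dy":0,"dz":-28,"roll":0}]}}

```text
time_s: 4.72
position: [0.5952, 0.1934, 0.0445]
orientation: [-1.2, 1.217, -1.219]
force: [3.3, 3.7, 5.2]
grip_width: 0.0211
```

{"name": "move_arm", "arguments": {"commands": [{"dx":0,"dy":0,"dz":-6,"roll":0},{"dx":0,"dy":0,"dz":-12,"roll":0},{"dx":0,"dy":0,"dz":-18,"roll":0},{"dx":0,"dy":0,"dz":-24,"roll":0},{"dx":0,"dy":0,"dz":-29,"roll":0}]}}

```text
time_s: 5.13
position: [0.5664, 0.1939, 0.0445]
orientation: [-1.199, 1.217, -1.219]
force: [5.2, 4.8, 4.2]
grip_width: 0.0209
```

```bash
python3 - <<'E'
from h import *
a=get_image("side")
s,A,p=tool(); print(s["time_s"],p,s["force"],s["grip_width"])
cv2.imwrite("pics/s3.png",cv2.convertScaleAbs(cv2.resize(a[170:345,60:310],(750,525))[:,:,::-1],alpha=1.6))
E
```

```text
5.1833 [0.56565205 0.19398946 0.044502  ] [5.29698481 3.89067712 3.82548952] 0.020698802580334328
```

View pics/s3.png

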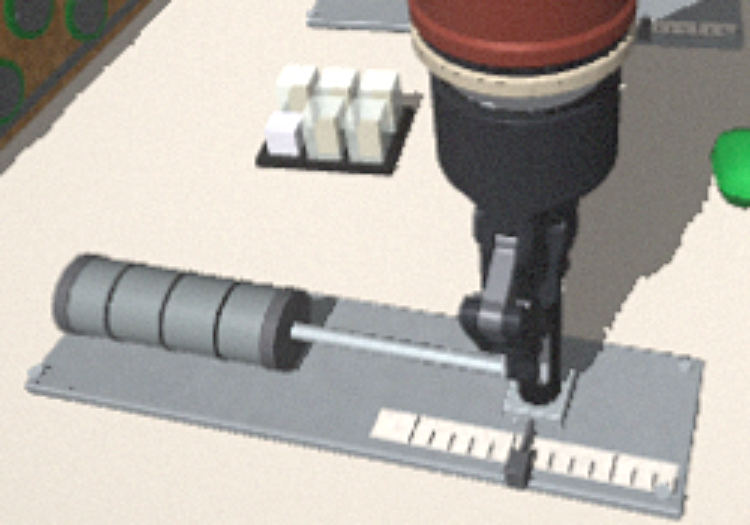

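The pointer tip at (527,435) runs straight into the clip at (518,460), so they are level. Holding now.

{"name": "move_arm", "arguments": {"commands": [{"dx":0,"dy":0,"dz":0,"roll":0},{"dx":0,"dy":0,"dz":0,"roll":0},{"dx":0,"dy":0,"dz":0,"roll":0},{"dx":0,"dy":0,"dz":0,"roll":0},{"dx":0,"dy":0,"dz":0,"roll":0}]}}

```text
time_s: 5.6
position: [0.5668, 0.1939, 0.0445]
orientation: [-1.199, 1.217, -1.219]
force: [4.5, 4.7, 4.1]
grip_width: 0.0205
```

{"name": "move_arm", "arguments": {"commands": [{"dx":0,"dy":0,"dz":0,"roll":0},{"dx":0,"dy":0,"dz":0,"roll":0},{"dx":0,"dy":0,"dz":0,"roll":0},{"dx":0,"dy":0,"dz":0,"roll":0},{"dx":0,"dy":0,"dz":0,"roll":0}]}}

```text
time_s: 6.02
position: [0.5669, 0.194, 0.0445]
orientation: [-1.199, 1.217, -1.219]
force: [4.6, 4.5, 4.4]
grip_width: 0.021
```

{"name": "move_arm", "arguments": {"commands": [{"dx":0,"dy":0,"dz":0,"roll":0},{"dx":0,"dy":0,"dz":0,"roll":0},{"dx":0,"dy":0,"dz":0,"roll":0},{"dx":0,"dy":0,"dz":0,"roll":0},{"dx":0,"dy":0,"dz":0,"roll":0}]}}

```text
time_s: 6.43
position: [0.5668, 0.194, 0.0445]
orientation: [-1.199, 1.217, -1.219]
force: [4.6, 4.0, 4.7]
grip_width: 0.0208
```

{"name": "move_arm", "arguments": {"commands": [{"dx":0,"dy":0,"dz":0,"roll":0},{"dx":0,"dy":0,"dz":0,"roll":0},{"dx":0,"dy":0,"dz":0,"roll":0},{"dx":0,"dy":0,"dz":0,"roll":0},{"dx":0,"dy":0,"dz":0,"roll":0}]}}

```text
time_s: 6.85
position: [0.5669, 0.1939, 0.0445]
orientation: [-1.199, 1.217, -1.219]
force: [5.1, 4.4, 4.1]
grip_width: 0.0208
```

{"name": "move_arm", "arguments": {"commands": [{"dx":0,"dy":0,"dz":0,"roll":0},{"dx":0,"dy":0,"dz":0,"roll":0},{"dx":0,"dy":0,"dz":0,"roll":0},{"dx":0,"dy":0,"dz":0,"roll":0},{"dx":0,"dy":0,"dz":0,"roll":0}]}}

```text
time_s: 7.27
position: [0.5669, 0.194, 0.0445]
orientation: [-1.199, 1.217, -1.219]
force: [5.1, 3.9, 4.2]
grip_width: 0.0206
```

```bash
python3 - <<'E'
from h import *
a=get_image("side")
s,A,p=tool(); print(s["time_s"],p,s["force"],s["grip_width"])
cv2.imwrite("pics/s4.png",cv2.convertScaleAbs(cv2.resize(a[220:345,160:310],(750,625))[:600,:,::-1],alpha=1.6))
E
```

```text
7.3167 [0.56682419 0.19396419 0.04450045] [4.73468397 3.90238407 4.45886434] 0.02046553565366338
```

View pics/s4.png

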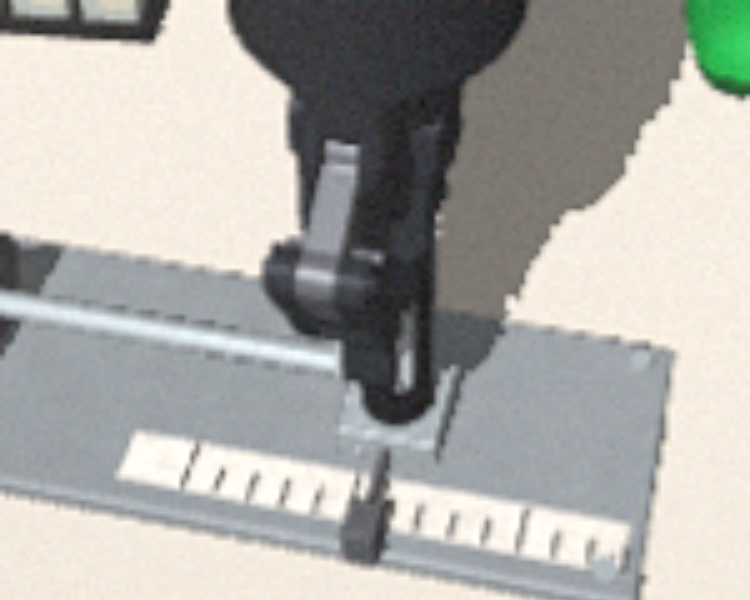

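The pointer (378,470) leads into the clip (365,520) and is steady. Returning slowly.

{"name": "move_arm", "arguments": {"commands": [{"dx":0,"dy":0,"dz":4,"roll":0},{"dx":0,"dy":0,"dz":9,"roll":0},{"dx":0,"dy":0,"dz":14,"roll":0},{"dx":0,"dy":0,"dz":19,"roll":0},{"dx":0,"dy":0,"dz":24,"roll":0}]}}

```text
time_s: 7.73
position: [0.5908, 0.1935, 0.0445]
orientation: [-1.2, 1.217, -1.219]
force: [2.1, 3.8, 5.5]
grip_width: 0.0208
```

{"name": "move_arm", "arguments": {"commands": [{"dx":0,"dy":0,"dz":5,"roll":0},{"dx":0,"dy":0,"dz":10,"roll":0},{"dx":0,"dy":0,"dz":15,"roll":0},{"dx":0,"dy":0,"dz":20,"roll":0},{"dx":0,"dy":0,"dz":25,"roll":0}]}}

```text
time_s: 8.15
position: [0.6155, 0.193, 0.0445]
orientation: [-1.2, 1.218, -1.219]
force: [1.8, 2.3, 7.6]
grip_width: 0.0208
```

{"name": "move_arm", "arguments": {"commands": [{"dx":0,"dy":0,"dz":3,"roll":0},{"dx":0,"dy":0,"dz":6,"roll":0},{"dx":0,"dy":0,"dz":8,"roll":0},{"dx":0,"dy":0,"dz":8,"roll":0},{"dx":0,"dy":0,"dz":8,"roll":0}]}}

```text
time_s: 8.57
position: [0.6229, 0.1929, 0.0445]
orientation: [-1.201, 1.218, -1.219]
force: [0.7, 2.1, 9.3]
grip_width: 0.0207
```

```bash
python3 - <<'E'
from h import *
a=get_image("side")
s,A,p=tool(); print(s["time_s"],p,s["force"],s["grip_width"])
cv2.imwrite("pics/s5.png",cv2.convertScaleAbs(cv2.resize(a[220:345,160:310],(750,625))[:600,:,::-1],alpha=1.6))
E
```

```text
8.6167 [0.62292843 0.19285044 0.04448234] [0.47652675 2.63693546 8.47829424] 0.020748844179130168
```

View pics/s5.png

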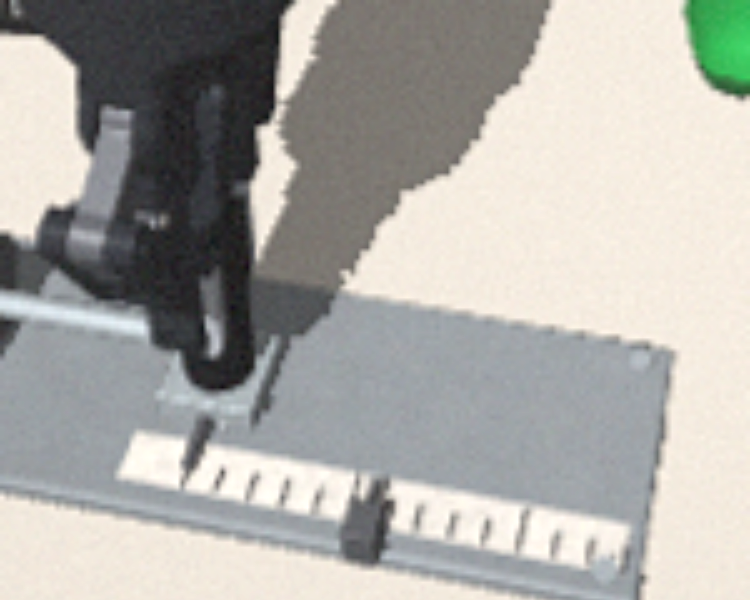

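The pointer tip (188,480) is back on the first long scale mark, as at the start, and the tool is at its grasp pose. Releasing.

{"name": "move_arm", "arguments": {"commands": [{"dx":0,"dy":0,"dz":0,"roll":0},{"dx":0,"dy":0,"dz":0,"roll":0},{"dx":0,"dy":0,"dz":0,"roll":0},{"dx":0,"dy":0,"dz":0,"roll":0},{"dx":0,"dy":0,"dz":0,"roll":0}], "grip": 1}}

```text
time_s: 9.03
position: [0.6221, 0.1916, 0.0429]
orientation: [-1.204, 1.219, -1.219]
force: [0.1, 0.1, -0.0]
grip_width: 0.0794
```

{"name": "move_arm", "arguments": {"commands": [{"dx":0,"dy":0,"dz":0,"roll":0},{"dx":0,"dy":0,"dz":0,"roll":0},{"dx":0,"dy":0,"dz":0,"roll":0},{"dx":0,"dy":0,"dz":0,"roll":0},{"dx":0,"dy":0,"dz":0,"roll":0}]}}

```text
time_s: 9.45
position: [0.6224, 0.192, 0.0433]
orientation: [-1.203, 1.219, -1.219]
force: [-0.0, 0.1, -1.1]
grip_width: 0.0856
```

{"name": "move_arm", "arguments": {"commands": [{"dx":0,"dy":-10,"dz":0,"roll":0},{"dx":0,"dy":-30,"dz":0,"roll":0},{"dx":0,"dy":-55,"dz":0,"roll":0},{"dx":0,"dy":-80,"dz":0,"roll":0},{"dx":0,"dy":-110,"dz":0,"roll":0}]}}

```text
time_s: 9.87
position: [0.6218, 0.1919, 0.1544]
orientation: [-1.204, 1.22, -1.218]
force: [0.6, -0.2, 0.2]
grip_width: 0.0856
```

{"name": "move_arm", "arguments": {"commands": [{"dx":0,"dy":-10,"dz":0,"roll":0},{"dx":0,"dy":-20,"dz":0,"roll":0},{"dx":0,"dy":-30,"dz":0,"roll":0},{"dx":0,"dy":-30,"dz":0,"roll":0},{"dx":0,"dy":-30,"dz":0,"roll":0}]}}

```text
time_s: 10.28
position: [0.6223, 0.1919, 0.183]
orientation: [-1.203, 1.219, -1.219]
force: [-0.3, 0.2, -0.9]
grip_width: 0.0854
```

```bash
python3 - <<'E'
from h import *
a=get_image("side")
s,A,p=tool(); print(s["time_s"],p,s["force"],s["grip_width"])
cv2.imwrite("pics/s6.png",cv2.convertScaleAbs(cv2.resize(a[145:345,60:310],(750,600))[:,:,::-1],alpha=1.6))
E
```

```text
10.3333 [0.62200519 0.19173804 0.18233069] [ 1.06563357  0.38122279 -0.07809371] 0.08520807562395148
```

View pics/s6.png

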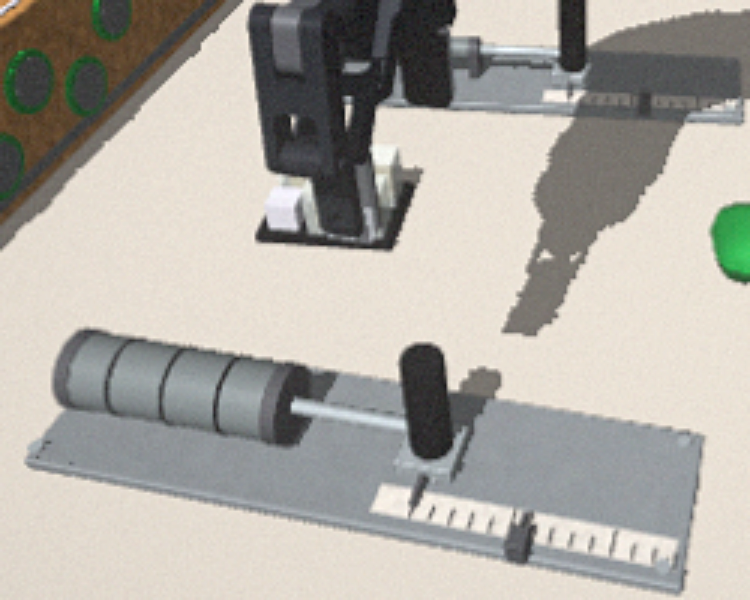

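The grip top at (423,355) and pointer tip at (413,510) match the starting picture (same scale, shifted 300 rows). The gripper is clear of everything and the slim gauge's grip is in its starting place.

```bash
python3 -c "
from cell import *
print(job_done())"
```

```text
the job is handed in; nothing more can be done
None
```

I checked the thick-barrelled gauge, which is the left-hand one, and handed the job in at about 10.3 s. No verdict was reported.

- **Draw and hold:** I gripped it with 60 N and drew it out about 56 mm, against 57 mm measured to the clip. The side pictures at the start and end of the hold showed the pointer level with the clip. It stayed still for a little over 2 s, and the measured tool position changed by less than 2 mm.
- **Return:** I guided the grip back at about 60 mm/s to the same tool position it was grasped at, then let go and lifted the gripper about 140 mm clear.
- **Last checks:** The final side picture shows the grip and pointer where they were at the start, so the gauge is home. The slim gauge was not touched, and its grip is still in its starting place. The force reading was back near zero.
- **Disagreement:** My hand-picked pixel for the clip's top in the side picture was about 4.6 px off the pose fit. The error was mainly in the vertical direction, and the hold pictures showed the pointer and clip level.

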